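# Unstack nested rubber stoppers onto their receivers

## Task

Close the clean filtration receivers for storage: take the nested stack of four grey rubber stoppers apart and seat each one, tapered plug down, in the one steel receiver that it fits, largest in largest down to smallest in smallest, upright with its collar resting flat on the receiver's rim. Leave the two calibration weights that stand among them where they are.

Things in the scene. Friction and masses are not known exactly. Their poses are not given: they have to be found in the camera images.
- stopper_xl: The largest of four grey rubber stoppers: a round collar 68 mm across, 20 mm high, hollow (blind bore 50 mm), above a tapered plug 22 mm long, 58 mm across under the collar, 48 at its end. Origin: centre of the plug's lower end, z up. Starts at the bottom of the stack, on the worktop, 105 to 210 g.
- stopper_l: The second largest of four grey rubber stoppers: a round collar 56 mm across, 20 mm high, hollow (blind bore 38 mm), above a tapered plug 22 mm long, 47 mm across under the collar, 36 at its end. Origin: centre of the plug's lower end, z up. Starts upright in the next larger: plug loose in its bore, collar on its top, origin 20 mm above its origin; lifts straight out. 40 to 155 g.
- stopper_m: The third largest of four grey rubber stoppers: a round collar 44 mm across, 20 mm high, hollow (blind bore 26 mm), above a tapered plug 22 mm long, 35 mm across under the collar, 24 at its end. Origin: centre of the plug's lower end, z up. Starts upright in the next larger: plug loose in its bore, collar on its top, origin 20 mm above its origin; lifts straight out. 40 to 155 g.
- stopper_s: The smallest of four grey rubber stoppers: a round collar 32 mm across, 20 mm high, solid, flat top, above a tapered plug 22 mm long, 23 mm across under the collar, 14 at its end. Origin: centre of the plug's lower end, z up. Starts upright in the next larger: plug loose in its bore, collar on its top, origin 20 mm above its origin; lifts straight out. 40 to 155 g.
- receiver_xl: The largest of four round open-topped steel receivers, fixed: 34 mm high, mouth and bore 62 mm across, outside 82, inner floor at 6 mm, foot flange 94 mm across, 5 mm thick; a hose nipple sticks out 15 mm sideways, 16 mm up. Takes the largest stopper, collar on its rim, whose origin is then 12 mm above this one. Origin: centre of its underside, on the worktop; z up.
- receiver_l: The second largest of four round open-topped steel receivers, fixed: 34 mm high, mouth and bore 51 mm across, outside 71, inner floor at 6 mm, foot flange 83 mm across, 5 mm thick; a hose nipple sticks out 15 mm sideways, 16 mm up. Takes the second largest stopper, collar on its rim, whose origin is then 12 mm above this one. Origin: centre of its underside, on the worktop; z up.
- receiver_m: The third largest of four round open-topped steel receivers, fixed: 34 mm high, mouth and bore 39 mm across, outside 59, inner floor at 6 mm, foot flange 71 mm across, 5 mm thick; a hose nipple sticks out 15 mm sideways, 16 mm up. Takes the third largest stopper, collar on its rim, whose origin is then 12 mm above this one. Origin: centre of its underside, on the worktop; z up.
- receiver_s: The smallest of four round open-topped steel receivers, fixed: 34 mm high, mouth and bore 27 mm across, outside 47, inner floor at 6 mm, foot flange 59 mm across, 5 mm thick; a hose nipple sticks out 15 mm sideways, 16 mm up. Takes the smallest stopper, collar on its rim, whose origin is then 12 mm above this one. Origin: centre of its underside, on the worktop; z up.
- weight_big: The larger, brass knob calibration weight, a loose bystander standing among the receivers: 32 mm across, 46 mm high. Origin: centre of its underside; z up.
- weight_small: The smaller, pale grey knob calibration weight, a loose bystander standing among the receivers: 26 mm across, 36 mm high. Origin: centre of its underside; z up.
Mind the look-alikes: they are no part of the job. What is shaped like the receiver_xl but pink is not meant.

How it is judged:
At the end, for the whole second after the job is handed in: Each of the four stoppers is seated in the receiver of its own size: axes within 6 mm, stopper origin 12 mm (within 3 mm) above the receiver's, tilted less than 0.08 rad, at rest; both weights upright within 15 mm of where they stood (horizontal distance between stopper_xl and receiver_xl below 0.006 m and z of stopper_xl in the frame of receiver_xl between 0.009 and 0.015 m and angle between each of stopper_xl, stopper_l, stopper_m, stopper_s's own z axis and vertical below 0.08 rad and linear speed of each of stopper_xl, stopper_l, stopper_m, stopper_s below 0.02 m/s and horizontal distance between stopper_l and receiver_l below 0.006 m and z of stopper_l in the frame of receiver_l between 0.009 and 0.015 m and horizontal distance between stopper_m and receiver_m below 0.006 m and z of stopper_m in the frame of receiver_m between 0.009 and 0.015 m and horizontal distance between stopper_s and receiver_s below 0.006 m and z of stopper_s in the frame of receiver_s between 0.009 and 0.015 m and distance of each of weight_big, weight_small from where it was at the start of the episode below 0.015 m and angle between each of weight_big, weight_small's own z axis and vertical below 0.1 rad); the robot touches nothing.
It fails at once if the larger, brass weight is shifted more than 15 mm or tipped (distance of weight_big from where it was at the start of the episode above 0.015 m or angle between weight_big's own z axis and vertical above 0.3 rad).
It fails at once if the smaller, pale grey weight is shifted more than 15 mm or tipped (distance of weight_small from where it was at the start of the episode above 0.015 m or angle between weight_small's own z axis and vertical above 0.3 rad).
It also fails if it takes over 109 s, if anything falls off the work surface, if the arm or the gripper's body presses on something with over 40 N, if the wrist force passes 120 N, or if a joint passes its speed limit or range.

## Robot

A 7-joint arm with a two-finger parallel gripper is mounted at the origin on a cart in front of the work surface, level with it; the furniture and walls round the work are solid. World frame = base frame: x ahead of the robot, y to its left, z up, the work surface at z = 0. Lengths are in m, angles in rad, forces in N, time in s.
With the tool pointing down it reaches from about 0.425 to 0.95 m from the base axis. Payload 4.7 kg.
Tool frame: the origin (TCP) lies between the finger pads; the fingertips stand 22 mm ahead of it and the grasp point (between the pads) lies 3 mm ahead of it (manip.tcp_to_tips is the distance from the TCP to the fingertips, in m); z points along the fingers, y is the line along which they close (so a half turn about z gives the same grasp; the last joint's range is limited). The gripper opens to 85 mm and grips with 20 to 120 N. Pads are 22 mm wide; open, the fingers measure 114 mm over their backs; the gripper's body (76 mm by 85 mm) begins 54 mm behind the grasp point. The pads swing forward as they close: fully open they stand 13 mm farther back than shut.
Start: joints at [-1.214, 0.469, -0.049, 1.532, 0.024, 1.141, -0.082], TCP at [0.254, 0.625, 0.253] pointing down, gripper open.
Joint ranges: [-2.59, 2.59], [-0.33, 1.99], [-1.39, 1.29], [0.1, 2.45], [-1.04, 4.18], [0.21, 1.99], [-2.66, 2.66]. Speed limits (rad/s): [2.57, 2.57, 3.14, 3.14, 3.14, 3.14, 3.14].

## Interface

Orientations are given as a unit quaternion [w, x, y, z].
In Python, from plant import manip gives the robot as it stands.
- The arm moves only by the shell command python3 -m creep 'ROWS'. ROWS is JSON, a list of rows, each a list of 7 numbers: the shift along the tool's x, y, z as a fraction of full scale, then the turn, a rotation vector about the tool's x, y, z as a fraction of full scale, then the opening, from 0 (shut) to 1 (fully open). In form: [[tx, ty, tz, rx, ry, rz, jaw], ...]. A call has 1 to 5 rows; each row shifts and turns the commanded pose from where the row before left it, along the tool's axes as they then stand; what a row does not reach is not made up. Full scale, the value 1, is 60 mm for a shift and 0.1 rad for a turn. A row lasts 1/8 s, in which the tool goes at most 62.5 mm and 10.7 degrees, less where a joint would pass 70% of its speed; a pose out of reach is approached as far as the arm can. A call with a number of a shift or a turn outside -1 to 1 is refused whole. A call with a gripper value outside its range is refused whole. The fingers move at their own pace and stop on an object; the grip force is fixed at half the most. Time passes only in rows, so rows that do not move let the fingers close. It gives the time, the measured TCP pose, the force, the opening and the grip force at its end, in the units of the state.
- manip.sense(): the state, without advancing time (a new reading comes with each control period).
- manip.get_image(name): name is "side" or "top"; returns (picture, depth): 480x640x3 uint8, blue, green, red; 480x640 float32, m along the optical axis (not along the pixel's ray), 0 where there is no reading.
- manip.get_calibration(name): a dict with "K" (3x3 intrinsics, pixels), "extrinsics" (4x4, takes a point from world to camera coordinates). Camera axes: x right, y down, z forward; pixel columns grow to the right and rows downward; lengths in m; the calibration is good to about 2 mm. A picture is of the moment at which its call begins. get_calibration takes no time and is no camera call.
- manip.job_done(): hands the job in; it is judged then, once.
The state is a dict: "time_s": time; "qpos": joint angles; "joint_vel": joint speeds; "joint_efforts": joint torques, N m; "tcp_pos": TCP position; "eef_rot": TCP orientation; "contact_force": force on the tool from outside, world axes, zero at the start; "moment": the same for the moment, N m; "gripper_width": finger opening in m; "gripper_force": force on a finger pad.
Only numpy, scipy, OpenCV 4.12 (cv2) and the standard library are available. Lean on these libraries where they do the work, as an engineer would, in place of code of your own. Each camera call takes 0.05 s, during which the arm holds its last target. There are 200 camera calls.

## Working session

There is one attempt and no reset: what is moved stays moved. The work goes in short steps, Python scripts to look and compute and a shell command to move; the robot and the scene stay as the last step left them, time stands still between calls to the robot, and variables do not carry over. Pictures are saved under pics/ and viewed, at most 14 in all, crops included, and the job is handed in when it is done.

```bash
mkdir -p pics; python3 - <<'E'
from plant import manip
import cv2,numpy as np
for n in("side","top"):
    im,d=manip.get_image(n); cv2.imwrite(f"pics/{n}0.png",im); np.save(f"pics/{n}0.npy",d)
    c=manip.get_calibration(n); print(n,np.round(c["K"],1).tolist(),np.round(c["extrinsics"],4).tolist())
s=manip.sense(); print(s["time_s"],s["tcp_pos"],s["eef_rot"],s["gripper_width"],manip.tcp_to_tips)
E
```

```text
side [[498.0, 0.0, 320.3], [0.0, 498.0, 229.1], [0.0, 0.0, 1.0]] [[-0.9557, -0.2942, -0.0134, 0.4345], [-0.1673, 0.5798, -0.7974, 0.3047], [0.2424, -0.7598, -0.6034, 0.542], [0.0, 0.0, 0.0, 1.0]]
top [[482.8, 0.0, 320.8], [0.0, 482.8, 241.5], [0.0, 0.0, 1.0]] [[0.0246, -0.9996, 0.0142, -0.3074], [-0.9918, -0.0262, -0.1248, 0.5588], [0.1252, -0.011, -0.9921, 0.8532], [0.0, 0.0, 0.0, 1.0]]
0.1 [0.2538078  0.62493795 0.2523593 ] [-1.37741268e-04  1.91689470e-01  9.81455221e-01 -8.82019989e-04] 0.08521609396846813 0.022
```

View pics/top0.png

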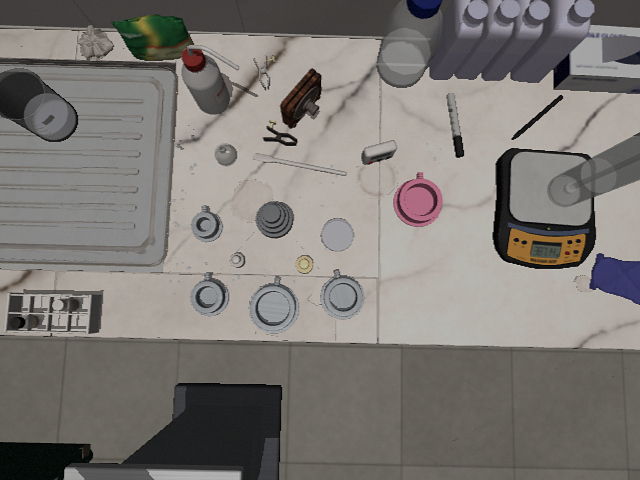

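View pics/side0.png

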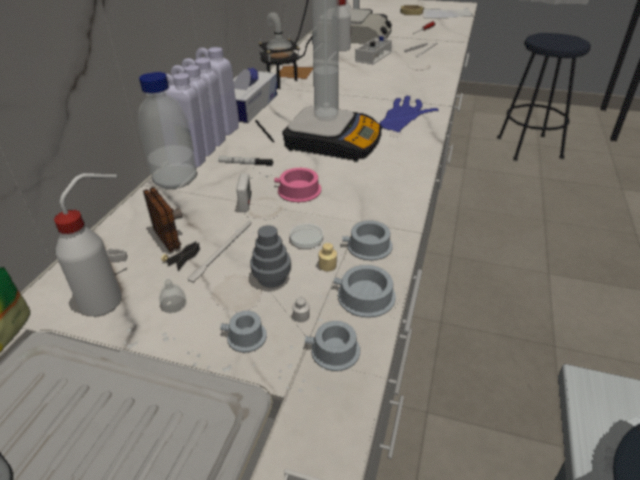

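The top view shows the stack at (275,219) and receivers at (207,225), (210,296), (274,306) and (342,296). The weights are at (238,260) and (304,263), and the pink decoy is at (418,201). The side view shows the same: stack at (270,258), receivers at (245,330), (335,343), (367,288) and (370,238).

```bash
cat > h.py <<'E'
import numpy as np,cv2
from plant import manip
from scipy.optimize import least_squares
from scipy.spatial.transform import Rotation as R
def cal(n):
    c=manip.get_calibration(n); return np.array(c["K"]),np.array(c["extrinsics"])
def proj(n,P):
    K,E=cal(n); q=E[:3,:3]@np.array(P)+E[:3,3]; q=K@q; return q[:2]/q[2]
def ray(n,uv):
    K,E=cal(n); uv=np.atleast_2d(uv).astype(float)
    d=np.c_[uv,np.ones(len(uv))]@np.linalg.inv(K).T@E[:3,:3]; return -E[:3,:3].T@E[:3,3],d
def plane(n,uv,z):
    o,d=ray(n,uv); return o+d*((z-o[2])/d[:,2])[:,None]
def cloud(n,d):
    v,u=np.mgrid[:480,:640]; o,r=ray(n,np.c_[u.ravel(),v.ravel()])
    P=o+r*d.reshape(-1,1); P[d.ravel()==0]=np.nan; return P.reshape(480,640,3)
def circ(xy):
    f=lambda p:np.hypot(xy[:,0]-p[0],xy[:,1]-p[1])-p[2]
    s=least_squares(f,[*xy.mean(0),.03],loss="soft_l1",f_scale=.001); return s.x,np.sqrt(np.mean(s.fun**2))
E
python3 - <<'E'
from h import *
cl={n:cloud(n,np.load(f"pics/{n}0.npy")) for n in("top","side")}
seeds=dict(stack=(275,219),s=(207,225),m=(210,296),xl=(274,306),l=(342,296),wS=(238,260),wB=(304,263),pink=(418,201))
for k,uv in seeds.items():
    c=plane("top",uv,.03)[0]
    for n in cl:
        P=cl[n].reshape(-1,3); P=P[np.hypot(*(P[:,:2]-c[:2]).T)<(.05 if k[0]!='w' else .022)]
        zt=np.percentile(P[P[:,2]>.012,2],[50,90,97]); g=np.median(P[P[:,2]<.012,2]) if (P[:,2]<.012).any() else 0
        T=P[P[:,2]>zt[1]-.006]; 
        print(k,n,len(P),"z",np.round(zt,4),"tab",round(g,4),"topmean",np.round((T[:,:2].min(0)+T[:,:2].max(0))/2,4),"ext",np.round(np.ptp(T[:,:2],0),4))
E
```

```text
stack top 2082 z [0.0642 0.1029 0.1043] tab 0.001 topmean [ 0.6059 -0.2047] ext [0.031  0.0297]
stack side 2834 z [0.0612 0.1009 0.1029] tab 0.0007 topmean [ 0.6034 -0.2057] ext [0.0311 0.0326]
s top 2096 z [0.0337 0.0362 0.0375] tab 0.001 topmean [ 0.5938 -0.0743] ext [0.0454 0.0452]
s side 3249 z [0.0302 0.0349 0.0356] tab -0.0001 topmean [ 0.592 -0.075] ext [0.0464 0.0459]
m top 2202 z [0.0337 0.0362 0.0371] tab 0.0021 topmean [ 0.4606 -0.0863] ext [0.0563 0.0588]
m side 2997 z [0.0308 0.0349 0.0356] tab 0.0015 topmean [ 0.4588 -0.0872] ext [0.0585 0.0585]
xl top 2236 z [0.0341 0.0364 0.0374] tab 0.006 topmean [ 0.4429 -0.2073] ext [0.0796 0.0806]
xl side 2721 z [0.0296 0.0349 0.0356] tab 0.0056 topmean [ 0.441  -0.2075] ext [0.0808 0.0826]
l top 2197 z [0.0343 0.0365 0.0373] tab 0.0046 topmean [ 0.466  -0.3352] ext [0.0693 0.068 ]
l side 1855 z [0.028  0.0346 0.0354] tab 0.0039 topmean [ 0.4643 -0.3358] ext [0.0698 0.0721]
wS top 417 z [0.0246 0.0374 0.0382] tab 0.0012 topmean [ 0.5292 -0.1375] ext [0.0133 0.0131]
wS side 554 z [0.0236 0.0358 0.0369] tab 0.0011 topmean [ 0.5279 -0.137 ] ext [0.0147 0.0158]
wB top 412 z [0.0311 0.0474 0.0486] tab 0.0009 topmean [ 0.5243 -0.2625] ext [0.0165 0.0165]
wB side 547 z [0.0293 0.0456 0.0467] tab 0.0016 topmean [ 0.5227 -0.2626] ext [0.0178 0.018 ]
pink top 2143 z [0.034  0.0364 0.0374] tab 0.0062 topmean [ 0.6525 -0.4774] ext [0.0816 0.0799]
pink side 1416 z [0.0275 0.0345 0.0353] tab 0.005 topmean [ 0.6488 -0.4786] ext [0.0804 0.0838]
```

```bash
python3 - <<'E'
from h import *
cl={n:cloud(n,np.load(f"pics/{n}0.npy")) for n in("top","side")}
S=dict(s=(.593,-.0747),m=(.4597,-.0868),xl=(.442,-.2074),l=(.4652,-.3355))
for k,c in S.items():
    o=[]
    for n in cl:
        P=cl[n].reshape(-1,3); P=P[(np.hypot(*(P[:,:2]-c).T)<.046)&(P[:,2]>.0305)]
        s,e=circ(P[:,:2]); o.append(s); print(k,n,len(P),np.round(s,4),round(e,4),"z",round(np.median(P[:,2]),4))
    print("  mean",np.round(np.mean(o,0),4))
for zt,k in zip((.042,.062,.082,.102),("XL","L","M","S")):
    for n in cl:
        P=cl[n].reshape(-1,3); P=P[(np.hypot(*(P[:,:2]-(.6047,-.2052)).T)<.045)&(abs(P[:,2]-zt-(.001))<.004)]
        s,e=circ(P[:,:2]); print(k,n,len(P),np.round(s,4),round(e,4),"ctr",np.round((P[:,:2].min(0)+P[:,:2].max(0))/2,4))
for n in cl:
    P=cl[n].reshape(-1,3); P=P[(P[:,2]>.13)&(P[:,2]<.6)&(P[:,0]<.95)&(P[:,0]>0)&(abs(P[:,1])<.9)]
    q=np.unique(np.round(P[:,:2]/.08).astype(int),axis=0); print(n,[(round(a*.08,2),round(b*.08,2),round(P[(np.round(P[:,0]/.08)==a)&(np.round(P[:,1]/.08)==b),2].max(),2)) for a,b in q])
E
```

```text
s top 336 [ 0.5934 -0.0744  0.0189] 0.0029 z 0.0346
s side 461 [ 0.5916 -0.074   0.0188] 0.003 z 0.0339
  mean [ 0.5925 -0.0742  0.0189]
m top 464 [ 0.4604 -0.087   0.0247] 0.0029 z 0.0345
m side 677 [ 0.4585 -0.0861  0.0246] 0.003 z 0.034
  mean [ 0.4595 -0.0866  0.0247]
xl top 695 [ 0.4431 -0.2076  0.036 ] 0.0029 z 0.0344
xl side 727 [ 0.4408 -0.2067  0.0361] 0.003 z 0.034
  mean [ 0.442  -0.2071  0.036 ]
l top 567 [ 0.4664 -0.3354  0.0306] 0.0029 z 0.0346
l side 450 [ 0.4638 -0.3345  0.0306] 0.0031 z 0.0338
  mean [ 0.4651 -0.335   0.0306]
XL top 270 [ 0.607  -0.2042  0.0314] 0.0017 ctr [ 0.6063 -0.2047]
XL side 307 [ 0.6047 -0.207   0.031 ] 0.0026 ctr [ 0.6042 -0.2007]
L top 232 [ 0.6067 -0.2042  0.0254] 0.0018 ctr [ 0.6057 -0.2046]
L side 256 [ 0.6048 -0.2069  0.0251] 0.0026 ctr [ 0.6039 -0.202 ]
M top 187 [ 0.6068 -0.2043  0.0194] 0.0018 ctr [ 0.6057 -0.2053]
M side 203 [ 0.6047 -0.2068  0.019 ] 0.0026 ctr [ 0.6039 -0.2049]
S top 261 [ 0.6057 -0.2048  0.0111] 0.0038 ctr [ 0.6062 -0.2047]
S side 215 [ 0.6032 -0.2044  0.0116] 0.0038 ctr [ 0.6038 -0.2057]
top [(np.float64(0.64), n
[... 1209 characters left out ...]
 np.float64(0.22)), (np.float64(0.8), np.float64(-0.08), np.float64(0.22)), (np.float64(0.88), np.float64(-0.72), np.float64(0.21)), (np.float64(0.88), np.float64(-0.64), np.float64(0.21)), (np.float64(0.88), np.float64(-0.56), np.float64(0.21)), (np.float64(0.88), np.float64(-0.48), np.float64(0.24)), (np.float64(0.88), np.float64(-0.4), np.float64(0.24)), (np.float64(0.88), np.float64(-0.08), np.float64(0.22)), (np.float64(0.96), np.float64(-0.72), np.float64(0.21)), (np.float64(0.96), np.float64(-0.64), np.float64(0.21)), (np.float64(0.96), np.float64(-0.56), np.float64(0.21)), (np.float64(0.96), np.float64(-0.48), np.float64(0.24)), (np.float64(0.96), np.float64(-0.4), np.float64(0.24))]
```

```bash
python3 -m creep '[[0,0,0,0,0,-1,1],[0,0,0,0,0,-1,1],[0,0,0,0,0,-1,1],[0,0,0,0,0,-0.86,1]]'; python3 -m creep '[[-0.5,-0.8,0,0,0,0,1],[-0.5,-0.8,0,0,0,0,1],[-0.5,-0.8,0,0,0,0,1],[-0.5,-0.8,0,0,0,0,1],[-0.5,-0.8,0,0,0,0,1]]'; python3 -m creep '[[-0.5,-0.8,0,0,0,0,1],[-0.5,-0.8,0,0,0,0,1],[-0.3,-0.92,0,0,0,0,1],[-0.3,-0.92,0,0,0,0,1],[0,0,0,0,0,0,1]]'
```

```text
time_s: 0.6
tcp_pos: [0.2539, 0.6251, 0.2527]
eef_rot: [-0.0, -0.002, 1.0, -0.001]
contact_force: [-0.4, 0.0, 0.0]
gripper_width: 0.0853
gripper_force: 0.0
time_s: 1.23
tcp_pos: [0.4047, 0.3835, 0.253]
eef_rot: [-0.0, -0.0, 1.0, -0.0]
contact_force: [1.8, -0.6, 0.6]
gripper_width: 0.0858
gripper_force: 0.0
time_s: 1.85
tcp_pos: [0.5015, 0.1732, 0.2531]
eef_rot: [0.0, 0.005, 1.0, -0.001]
contact_force: [-0.2, 1.1, -0.4]
gripper_width: 0.0854
gripper_force: 0.0
```

```bash
python3 -m creep '[[-0.25,-0.9,0,0,0,0,0.6],[-0.25,-0.9,0,0,0,0,0.6],[-0.25,-0.9,0,0,0,0,0.6],[-0.25,-0.9,0,0,0,0,0.6],[-0.25,-0.9,0,0,0,0,0.6]]'; python3 -m creep '[[-0.25,-0.9,0,0,0,0,0.6],[-0.22,-0.9,0,0,0,0,0.6],[0,0,1,0,0,0,0.6],[0,0,0.7,0,0,0,0.6],[0,0,0,0,0,0,0.6]]'
python3 - <<'E'
from h import *
for n in("side","top"):
    im,d=manip.get_image(n); cv2.imwrite(f"pics/{n}1.png",im); np.save(f"pics/{n}1.npy",d)
p=manip.sense()["tcp_pos"]; u=proj("side",p); print(p,u, proj("top",p))
im=cv2.imread("pics/side1.png"); x,y=300,200; cv2.imwrite("pics/side1c.png",cv2.resize(im[y-80:y+120,x-140:x+120],None,fx=3,fy=3,interpolation=2))
print([ (z,np.round(proj("side",[p[0],p[1]+dy,z]),1).tolist()) for z in(.12,.13,.14) for dy in(-.026,.026)])
E
```

```text
time_s: 2.48
tcp_pos: [0.5755, -0.0911, 0.253]
eef_rot: [-0.0, -0.001, 1.0, 0.0]
contact_force: [0.5, -0.3, -0.5]
gripper_width: 0.0514
gripper_force: 0.0
time_s: 3.1
tcp_pos: [0.6012, -0.1968, 0.1474]
eef_rot: [-0.004, -0.001, 1.0, 0.001]
contact_force: [0.5, 0.7, 0.3]
gripper_width: 0.0513
gripper_force: 0.0
[ 0.60429602 -0.19827352  0.15215161] [262.5819178  207.35105056] [263.75874335 207.82581711]
[(0.12, [270.6, 215.1]), (0.12, [257.7, 234.5]), (0.13, [270.1, 209.9]), (0.13, [257.1, 229.2]), (0.14, [269.6, 204.6]), (0.14, [256.5, 223.8])]
```

View pics/side1c.png

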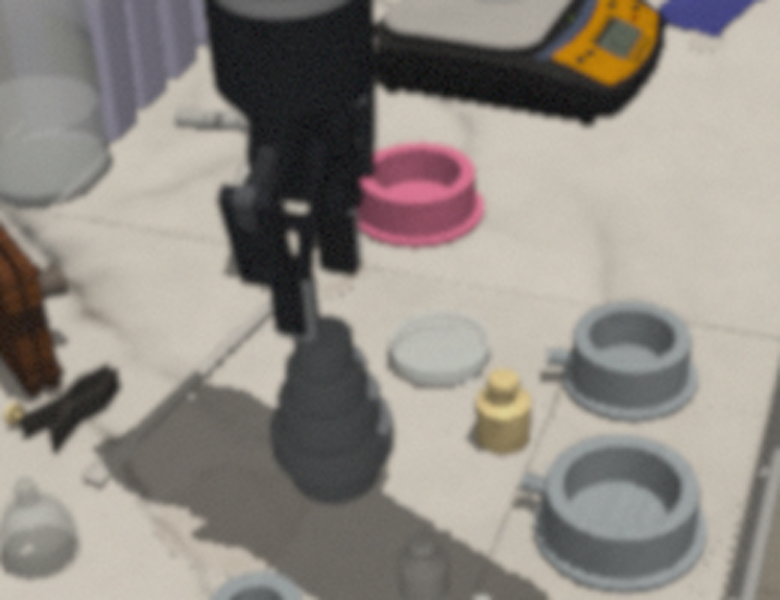

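The side crop shows the gripper above the stack, with the near fingertip's lower end at crop (290,332). That is at full-image pixel (257,231), or z≈0.13.

```bash
python3 - <<'E'
from h import *
for n in("side","top"):
    P=cloud(n,np.load(f"pics/{n}1.npy")).reshape(-1,3)
    P=P[(abs(P[:,0]-.604)<.02)&(abs(P[:,1]+.198)<.06)&(P[:,2]>.112)&(P[:,2]<.2)]
    for lo in(.112,.118,.122,.124,.126,.128,.13,.135,.14,.15): 
        q=P[(P[:,2]>=lo)&(P[:,2]<lo+.003)]; print(n,lo,len(q),np.round([q[:,0].mean(),q[:,1].min(),q[:,1].max()],4) if len(q) else "")
s=manip.sense(); print(s["tcp_pos"],s["gripper_width"])
E
python3 -m creep '[[0,-0.11,0,0,0,0,0.6],[0,0,0,0,0,0,0.6]]'
```

```text
side 0.112 0 
side 0.118 0 
side 0.122 0 
side 0.124 0 
side 0.126 4 [ 0.5996 -0.2242 -0.1663]
side 0.128 22 [ 0.5996 -0.2245 -0.1643]
side 0.13 31 [ 0.5983 -0.229  -0.164 ]
side 0.135 43 [ 0.5968 -0.2287 -0.1582]
side 0.14 52 [ 0.5966 -0.2305 -0.1566]
side 0.15 53 [ 0.5974 -0.2281 -0.1566]
top 0.112 0 
top 0.118 0 
top 0.122 0 
top 0.124 0 
top 0.126 0 
top 0.128 0 
top 0.13 1 [ 0.5969 -0.2284 -0.2284]
top 0.135 1 [ 0.5927 -0.2255 -0.2255]
top 0.14 1 [ 0.592  -0.2274 -0.2274]
top 0.15 1 [ 0.5919 -0.2281 -0.2281]
[ 0.60429602 -0.19827352  0.15215161] 0.0515447585235446
time_s: 3.45
tcp_pos: [0.6042, -0.2067, 0.1533]
eef_rot: [0.002, 0.0, 1.0, -0.001]
contact_force: [-0.1, 0.0, -0.6]
gripper_width: 0.0507
gripper_force: 0.0
```

```bash
python3 -m creep '[[0,0.02,0.5,0,0,0,0.6],[0,0,0.2,0,0,0,0.6],[0,0,0,0,0,0,0.6]]';  python3 -m creep '[[0,0,0,0,0,0,0.25],[0,0,0,0,0,0,0],[0,0,0,0,0,0,0],[0,0,0,0,0,0,0]]'
python3 - <<'E'
from h import *
im,d=manip.get_image("side"); np.save("pics/side2.npy",d)
x,y=270,230; cv2.imwrite("pics/side2c.png",cv2.resize(im[y-60:y+60,x-70:x+70],None,fx=5,fy=5,interpolation=2))
E
```

```text
time_s: 3.82
tcp_pos: [0.603, -0.2042, 0.1089]
eef_rot: [-0.001, -0.0, 1.0, 0.0]
contact_force: [0.6, -0.3, -0.6]
gripper_width: 0.0513
gripper_force: 0.0
time_s: 4.32
tcp_pos: [0.6042, -0.2046, 0.1106]
eef_rot: [0.001, -0.0, 1.0, -0.0]
contact_force: [0.5, 0.1, 4.5]
gripper_width: 0.0294
gripper_force: 59.7
```

View pics/side2c.png

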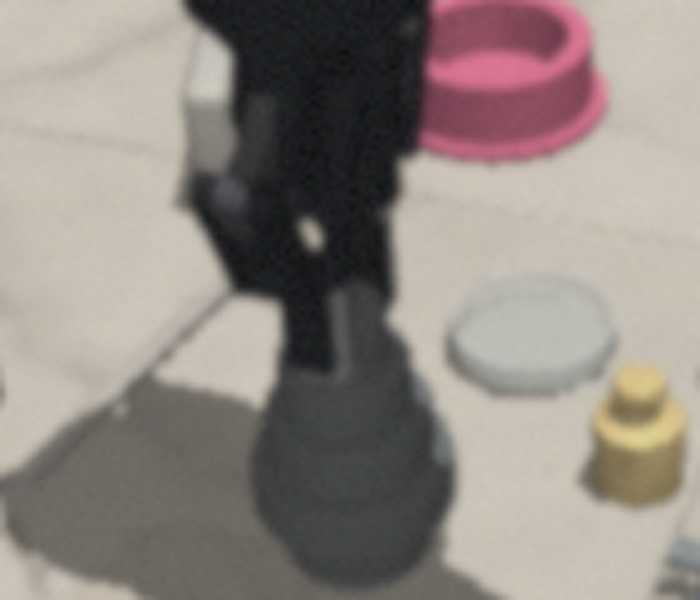

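S is gripped: force 60 N, with the tips just above M's collar at crop (320,372). Next I lift and carry it to receiver_s.

```bash
python3 -m creep '[[0,0,-0.2,0,0,0,0],[0,0,-0.5,0,0,0,0],[0,0,-0.5,0,0,0,0],[0,0,0,0,0,0,0]]';  python3 -m creep '[[0.05,0.5,0,0,0,0,0],[0.05,0.6,0,0,0,0,0],[0.05,0.6,0,0,0,0,0],[0.05,0.48,0,0,0,0,0],[0,0,0,0,0,0,0]]'; python3 -m creep '[[0,0,0,0,0,0,0],[0,0,0,0,0,0,0]]'
python3 - <<'E'
from h import *
for n in("side","top"):
    im,d=manip.get_image(n); np.save(f"pics/{n}3.npy",d); cv2.imwrite(f"pics/{n}3.png",im)
x,y=265,290; im=cv2.imread("pics/side3.png"); cv2.imwrite("pics/side3c.png",cv2.resize(im[y-130:y+70,x-130:x+130],None,fx=3,fy=3,interpolation=2))
s=manip.sense(); p=s["tcp_pos"]; print(p,s["contact_force"],s["moment"])
P=cloud("side",d*0+np.load("pics/side3.npy"))
for z in np.arange(.09,.16,.004):
    q=P.reshape(-1,3); q=q[(abs(q[:,2]-z)<.002)&(np.hypot(*(q[:,:2]-p[:2]).T)<.03)]
    print(round(z,3),len(q),np.round(np.r_[q[:,:2].min(0),q[:,:2].max(0)],4) if len(q) else "")
E
```

```text
time_s: 4.88
tcp_pos: [0.6047, -0.2049, 0.1841]
eef_rot: [0.003, -0.0, 1.0, -0.001]
contact_force: [0.6, 0.7, -0.7]
gripper_width: 0.0291
gripper_force: 59.3
time_s: 5.5
tcp_pos: [0.5905, -0.0701, 0.1801]
eef_rot: [-0.001, -0.003, 1.0, 0.001]
contact_force: [0.5, -0.3, -1.1]
gripper_width: 0.0294
gripper_force: 59.4
time_s: 5.75
tcp_pos: [0.5911, -0.0752, 0.181]
eef_rot: [-0.0, 0.001, 1.0, -0.0]
contact_force: [-0.2, 0.3, -0.4]
gripper_width: 0.0291
gripper_force: 59.4
[ 0.59121981 -0.07481786  0.18112466] [-0.14065828 -0.31798823 -0.55132394] [ 0.06321343  0.01173231 -0.02300882]
0.09 0 
0.094 0 
0.098 0 
0.102 0 
0.106 0 
0.11 0 
0.114 0 
0.118 0 
0.122 0 
0.126 0 
0.13 2 [ 0.5874 -0.0711  0.5957 -0.0702]
0.134 23 [ 0.5841 -0.0772  0.596  -0.0678]
0.138 21 [ 0.583  -0.0759  0.5971 -0.0668]
0.142 25 [ 0.5821 -0.0774  0.5981 -0.066 ]
0.146 22 [ 0.5818 -0.0765  0.5952 -0.0655]
0.15 2 [ 0.5851 -0.0676  0.5895 -0.0647]
0.154 20 [ 0.5756 -0.0766  0.5914 -0.0587]
0.158 32 [ 0.5757 -0.0795  0.596  -0.0551]
```

View pics/side3c.png

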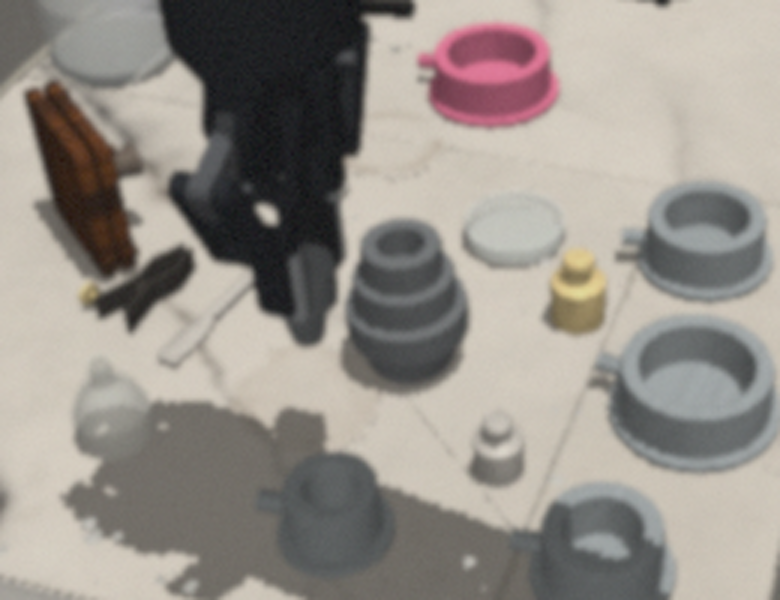

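S hangs upright in the fingers at crop (305,300), plug end at z≈0.131 and above the bore. The rest of the stack is undisturbed.

```bash
python3 -m creep '[[-0.01,0,0.7,0,0,0,0],[0,0,0.6,0,0,0,0],[0,0,0.4,0,0,0,0],[0,0,0.15,0,0,0,0],[0,0,0,0,0,0,0]]';  python3 -m creep '[[0,0,0.09,0,0,0,0],[0,0,0,0,0,0,0]]'
```

```text
time_s: 6.48
tcp_pos: [0.592, -0.0739, 0.0702]
eef_rot: [-0.0, 0.0, 1.0, -0.0]
contact_force: [-0.3, -0.1, -0.1]
gripper_width: 0.0294
gripper_force: 59.4
time_s: 6.72
tcp_pos: [0.5922, -0.0735, 0.0653]
eef_rot: [0.0, -0.0, 1.0, 0.0]
contact_force: [-0.8, -1.1, -1.2]
gripper_width: 0.0287
gripper_force: 59.4
```

```bash
python3 -m creep '[[0,0,0.03,0,0,0,0],[0,0,0,0,0,0,0.5],[0,0,0,0,0,0,0.6],[0,0,0,0,0,0,0.6],[0,0,-0.5,0,0,0,0.6]]';  python3 -m creep '[[0,0,-1,0,0,0,0.75],[0.01,-0.73,-0.4,0,0,0,0.75],[-0.07,-0.73,0,0,0,0,0.75],[-0.07,-0.73,0,0,0,0,0.75],[0,0,0,0,0,0,0.75]]'
python3 - <<'E'
from h import *
im,d=manip.get_image("side"); cv2.imwrite("pics/side4.png",im); np.save("pics/side4.npy",d)
P=cloud("side",d).reshape(-1,3); P=P[(np.hypot(*(P[:,:2]-(.592,-.0744)).T)<.03)]
q=P[P[:,2]>.05]; print("S top",len(q),np.round(np.median(q,0),4),np.round(np.ptp(q,axis=0),4),"xyc",np.round((q.max(0)+q.min(0))/2,4)); print(np.linalg.lstsq(np.c_[q[:,:2],np.ones(len(q))],q[:,2],rcond=None)[0])
print(manip.sense()["tcp_pos"])
E
```

```text
time_s: 7.35
tcp_pos: [0.5902, -0.0732, 0.0914]
eef_rot: [-0.003, -0.0, 1.0, 0.0]
contact_force: [1.1, 0.1, -0.0]
gripper_width: 0.0513
gripper_force: 0.0
time_s: 7.98
tcp_pos: [0.5988, -0.2102, 0.1773]
eef_rot: [0.0, 0.004, 1.0, -0.001]
contact_force: [0.2, -0.4, 0.3]
gripper_width: 0.0641
gripper_force: 0.0
S top 313 [ 0.5916 -0.072   0.0542] [0.0314 0.0322 0.0066] xyc [ 0.5918 -0.0739  0.0536]
[ 0.01781955 -0.02707827  0.0415435 ]
[ 0.59920617 -0.20702087  0.17701105]
```

S is seated: its top is at z≈0.054, level, and centred on the receiver. Next is M.

```bash
python3 -m creep '[[-0.095,0.03,0.4,0,0,0,0.75],[0,0,0.6,0,0,0,0.75],[0,0,0.35,0,0,0,0.75],[0,0,0.09,0,0,0,0.75],[0,0,0,0,0,0,0.75]]';  python3 -m creep '[[0,0,0,0,0,0,0.4],[0,0,0,0,0,0,0],[0,0,0,0,0,0,0],[0,0,0,0,0,0,0]]'
```

```text
time_s: 8.65
tcp_pos: [0.6058, -0.2022, 0.0909]
eef_rot: [0.0, -0.001, 1.0, 0.0]
contact_force: [0.4, -0.5, 0.3]
gripper_width: 0.0642
gripper_force: 0.0
time_s: 9.15
tcp_pos: [0.6065, -0.2035, 0.0924]
eef_rot: [0.002, -0.0, 1.0, -0.0]
contact_force: [-1.0, 0.2, 5.4]
gripper_width: 0.0408
gripper_force: 61.2
```

```bash
python3 -m creep '[[0,0,-0.25,0,0,0,0],[0,0,-0.5,0,0,0,0],[0,0,-0.5,0,0,0,0],[0,0,0,0,0,0,0]]';  python3 -m creep '[[0.6,0.49,0,0,0,0,0],[0.61,0.49,0,0,0,0,0],[0.61,0.49,0,0,0,0,0],[0.61,0.49,0,0,0,0,0],[0,0,0,0,0,0,0]]'; python3 -m creep '[[0,0,0,0,0,0,0],[0,0,0,0,0,0,0]]'
cat > held.py <<'E'
from h import *
import sys
k=sys.argv[1]; c=np.array([float(a) for a in sys.argv[2:4]]); r0,r1=[float(a)/2000 for a in sys.argv[4:6]]  # plug radii low, high
s=manip.sense(); p=s["tcp_pos"]; print(p,s["contact_force"],s["gripper_width"])
for n in("side","top"):
    im,d=manip.get_image(n); cv2.imwrite(f"pics/{n}{k}.png",im); np.save(f"pics/{n}{k}.npy",d)
    P=cloud(n,d).reshape(-1,3); q=P[(np.hypot(*(P[:,:2]-p[:2]).T)<.045)&(P[:,2]>p[2]-.06)&(P[:,2]<p[2]-.03)]
    if len(q)>60:
        zb=np.percentile(q[:,2],1)
        q=q[(q[:,2]<zb+.018)&(q[:,2]>zb+.002)]
        f=lambda a:np.hypot(q[:,0]-a[0],q[:,1]-a[1])-(r0+(r1-r0)*(q[:,2]-zb)/.022)
        o=least_squares(f,p[:2],loss="soft_l1",f_scale=.001).x
        print(n,"plug bottom",round(zb,4),"TCP-bottom",round(p[2]-zb,4),"axis",np.round(o,4),"n",len(q),"rms",round(np.sqrt(np.mean(f(o)**2)),4),"to go",np.round(c-o,4))
E
python3 held.py 5 .4595 -.0866 24 35
```

```text
time_s: 9.65
tcp_pos: [0.6069, -0.2036, 0.1688]
eef_rot: [0.003, -0.0, 1.0, -0.001]
contact_force: [-0.2, -0.8, -2.1]
gripper_width: 0.0409
gripper_force: 60.8
time_s: 10.28
tcp_pos: [0.456, -0.0832, 0.1646]
eef_rot: [-0.002, -0.002, 1.0, 0.001]
contact_force: [0.4, -0.6, 0.0]
gripper_width: 0.0408
gripper_force: 60.9
time_s: 10.52
tcp_pos: [0.4605, -0.0863, 0.1656]
eef_rot: [0.0, 0.0, 1.0, -0.0]
contact_force: [0.1, 0.5, 0.0]
gripper_width: 0.0408
gripper_force: 60.9
[ 0.46050698 -0.08632822  0.16564594] [0.0949402  0.46487302 0.01189441] 0.04078144152107555
side plug bottom 0.1146 TCP-bottom 0.051 axis [ 0.4591 -0.0867] n 106 rms 0.0006 to go [0.0004 0.0001]
```

```bash
python3 -m creep '[[0,0,0.6,0,0,0,0],[0,0,0.6,0,0,0,0],[0,0,0.3,0,0,0,0],[0,0,0.1,0,0,0,0],[0,0,0,0,0,0,0]]';  python3 -m creep '[[0,0,0.05,0,0,0,0],[0,0,0,0,0,0,0]]'
```

```text
time_s: 11.25
tcp_pos: [0.46, -0.0858, 0.0697]
eef_rot: [-0.0, 0.0, 1.0, -0.0]
contact_force: [-0.8, -0.0, -0.3]
gripper_width: 0.0409
gripper_force: 60.9
time_s: 11.5
tcp_pos: [0.4599, -0.0855, 0.0671]
eef_rot: [0.0, -0.0, 1.0, 0.0]
contact_force: [-0.3, -0.3, -1.6]
gripper_width: 0.0409
gripper_force: 60.9
```

```bash
python3 -m creep '[[0,0,0.03,0,0,0,0],[0,0,0,0,0,0,0.6],[0,0,0,0,0,0,0.7],[0,0,0,0,0,0,0.7],[0,0,-0.5,0,0,0,0.7]]';  python3 -m creep '[[0,0,-1,0,0,0,0.9],[-0.6,-0.5,0,0,0,0,0.9],[-0.6,-0.5,0,0,0,0,0.9],[-0.6,-0.5,0,0,0,0,0.9],[-0.62,-0.49,0,0,0,0,0.9]]'; python3 -m creep '[[0,0,0,0,0,0,0.9],[0,0,0,0,0,0,0.9]]'
cat > seat.py <<'E'
from h import *
import sys
k=sys.argv[1]; c=np.array([float(a) for a in sys.argv[2:4]])
im,d=manip.get_image("side"); cv2.imwrite(f"pics/side{k}.png",im); np.save(f"pics/side{k}.npy",d)
P=cloud("side",d).reshape(-1,3); q=P[(np.hypot(*(P[:,:2]-c).T)<.042)&(P[:,2]>.049)&(P[:,2]<.06)]
print("top",len(q),"z",round(np.median(q[:,2]),4),"ext",np.round(np.ptp(q[:,:2],axis=0),4),"ctr",np.round((q.max(0)+q.min(0))[:2]/2,4),"slope",np.round(np.linalg.lstsq(np.c_[q[:,:2],np.ones(len(q))],q[:,2],rcond=None)[0][:2],3)); print(manip.sense()["tcp_pos"])
for zt in(.042,.062):
    q=P[(np.hypot(*(P[:,:2]-(.605,-.205)).T)<.05)&(abs(P[:,2]-zt)<.003)]
    if len(q)>20: print("stack",zt,len(q),"ctr",np.round((q.max(0)+q.min(0))[:2]/2,4),"ext",np.round(np.ptp(q[:,:2],axis=0),4))
E
python3 seat.py 6 .459 -.0866
```

```text
time_s: 12.12
tcp_pos: [0.4581, -0.0853, 0.0938]
eef_rot: [-0.002, -0.0, 1.0, 0.0]
contact_force: [-0.2, 0.4, -0.2]
gripper_width: 0.0597
gripper_force: 0.0
time_s: 12.75
tcp_pos: [0.6058, -0.2058, 0.1548]
eef_rot: [-0.0, -0.0, 1.0, 0.0]
contact_force: [-0.1, -0.0, 0.7]
gripper_width: 0.077
gripper_force: 0.0
time_s: 13.0
tcp_pos: [0.6041, -0.2044, 0.1542]
eef_rot: [-0.001, -0.0, 1.0, 0.0]
contact_force: [0.2, -0.0, -0.8]
gripper_width: 0.0766
gripper_force: 0.0
top 487 z 0.0539 ext [0.0426 0.0438] ctr [ 0.4579 -0.0853] slope [ 0.003 -0.018]
[ 0.60391626 -0.20395081  0.15441633]
stack 0.042 374 ctr [ 0.6039 -0.2015] ext [0.068  0.0604]
stack 0.062 382 ctr [ 0.6038 -0.2051] ext [0.0545 0.0567]
```

M is seated too. Next is L.

```bash
python3 -m creep '[[-0.015,-0.02,0.5,0,0,0,0.9],[0,0,0.5,0,0,0,0.9],[0,0,0.3,0,0,0,0.9],[0,0,0.09,0,0,0,0.9],[0,0,0,0,0,0,0.9]]';  python3 -m creep '[[0,0,0,0,0,0,0.5],[0,0,0,0,0,0,0],[0,0,0,0,0,0,0],[0,0,0,0,0,0,0]]'
```

```text
time_s: 13.68
tcp_pos: [0.6059, -0.206, 0.0719]
eef_rot: [0.0, -0.0, 1.0, 0.0]
contact_force: [-0.0, 0.2, 0.6]
gripper_width: 0.0768
gripper_force: 0.0
time_s: 14.18
tcp_pos: [0.6069, -0.2065, 0.0733]
eef_rot: [0.002, -0.0, 1.0, -0.0]
contact_force: [-0.8, -0.1, 5.4]
gripper_width: 0.0526
gripper_force: 63.3
```

```bash
python3 -m creep '[[0,0,-0.25,0,0,0,0],[0,0,-0.5,0,0,0,0],[0,0,-0.5,0,0,0,0],[0,0,0,0,0,0,0]]';  python3 -m creep '[[0.58,-0.54,0,0,0,0,0],[0.58,-0.54,0,0,0,0,0],[0.58,-0.54,0,0,0,0,0],[0.59,-0.54,0,0,0,0,0],[0,0,0,0,0,0,0]]'; python3 -m creep '[[0,0,0,0,0,0,0],[0,0,0,0,0,0,0]]'
python3 held.py 7 .4651 -.335 36 47
```

```text
time_s: 14.68
tcp_pos: [0.6074, -0.2068, 0.1498]
eef_rot: [0.003, -0.0, 1.0, -0.001]
contact_force: [0.3, 0.2, -1.1]
gripper_width: 0.0527
gripper_force: 62.9
time_s: 15.3
tcp_pos: [0.4613, -0.3392, 0.1459]
eef_rot: [-0.002, 0.004, 1.0, -0.0]
contact_force: [0.3, -0.1, -0.6]
gripper_width: 0.0525
gripper_force: 62.9
time_s: 15.55
tcp_pos: [0.467, -0.3344, 0.1461]
eef_rot: [-0.0, -0.001, 1.0, 0.0]
contact_force: [0.3, -0.4, -1.4]
gripper_width: 0.0531
gripper_force: 62.9
[ 0.46699201 -0.33436042  0.14607718] [ 0.3012129  -0.39433923 -1.35202113] 0.05308379595623034
side plug bottom 0.0937 TCP-bottom 0.0524 axis [ 0.4647 -0.3348] n 141 rms 0.0008 to go [ 0.0004 -0.0002]
```

```bash
python3 -m creep '[[0,0,0.5,0,0,0,0],[0,0,0.5,0,0,0,0],[0,0,0.2,0,0,0,0],[0,0,0.08,0,0,0,0],[0,0,0,0,0,0,0]]';  python3 -m creep '[[0,0,0.04,0,0,0,0],[0,0,0,0,0,0,0]]'
```

```text
time_s: 16.27
tcp_pos: [0.4665, -0.3359, 0.0702]
eef_rot: [0.0, -0.0, 1.0, -0.0]
contact_force: [-0.1, 0.5, -1.0]
gripper_width: 0.0526
gripper_force: 62.9
time_s: 16.52
tcp_pos: [0.4662, -0.3359, 0.0677]
eef_rot: [0.0, -0.0, 1.0, -0.0]
contact_force: [1.0, -0.4, -1.0]
gripper_width: 0.0525
gripper_force: 62.9
```

```bash
python3 -m creep '[[0,0,0.03,0,0,0,0],[0,0,0,0,0,0,0.7],[0,0,0,0,0,0,0.85],[0,0,0,0,0,0,0.85],[0,0,-0.5,0,0,0,0.85]]';  python3 -m creep '[[0,0,-1,0,0,0,1],[-0.58,0.55,0,0,0,0,1],[-0.58,0.55,0,0,0,0,1],[-0.58,0.54,0,0,0,0,1],[-0.58,0.54,0,0,0,0,1]]'; python3 -m creep '[[0,0,0,0,0,0,1],[0,0,0,0,0,0,1]]'
python3 seat.py 8 .4645 -.335
```

```text
time_s: 17.15
tcp_pos: [0.4646, -0.3347, 0.0939]
eef_rot: [-0.002, -0.0, 1.0, 0.001]
contact_force: [0.4, -0.1, 0.6]
gripper_width: 0.0723
gripper_force: 0.0
time_s: 17.77
tcp_pos: [0.6061, -0.2038, 0.1556]
eef_rot: [0.0, -0.0, 1.0, -0.0]
contact_force: [0.4, -0.9, -1.1]
gripper_width: 0.0852
gripper_force: 0.0
time_s: 18.02
tcp_pos: [0.6045, -0.2055, 0.1552]
eef_rot: [-0.001, 0.0, 1.0, -0.0]
contact_force: [-0.8, -1.7, 0.4]
gripper_width: 0.0855
gripper_force: 0.0
top 342 z 0.0538 ext [0.0546 0.0557] ctr [ 0.4631 -0.3338] slope [ 0.002 -0.007]
[ 0.60406848 -0.20626701  0.15534709]
stack 0.042 455 ctr [ 0.6036 -0.2059] ext [0.0675 0.068 ]
```

```bash
python3 -m creep '[[-0.01,0.01,0.6,0,0,0,1],[0,0,0.6,0,0,0,1],[0,0,0.4,0,0,0,1],[0,0,0.16,0,0,0,1],[0,0,0,0,0,0,1]]';  python3 -m creep '[[0,0,0,0,0,0,0.6],[0,0,0,0,0,0,0],[0,0,0,0,0,0,0],[0,0,0,0,0,0,0]]'; python3 -m creep '[[0,0,-0.25,0,0,0,0],[0,0,-0.5,0,0,0,0],[0,0,-0.5,0,0,0,0],[0,0,0,0,0,0,0]]'
```

```text
time_s: 18.7
tcp_pos: [0.6051, -0.2053, 0.0499]
eef_rot: [-0.0, 0.001, 1.0, -0.0]
contact_force: [0.0, -0.3, -0.1]
gripper_width: 0.085
gripper_force: 0.0
time_s: 19.2
tcp_pos: [0.607, -0.205, 0.0519]
eef_rot: [0.002, 0.0, 1.0, -0.001]
contact_force: [0.1, -0.2, 5.4]
gripper_width: 0.0644
gripper_force: 66.8
time_s: 19.7
tcp_pos: [0.6074, -0.2048, 0.128]
eef_rot: [0.003, -0.0, 1.0, -0.001]
contact_force: [-0.1, -0.0, -1.1]
gripper_width: 0.0639
gripper_force: 66.5
```

```bash
python3 -m creep '[[0.68,0,0,0,0,0,0],[0.68,0,0,0,0,0,0],[0.68,-0.02,0,0,0,0,0],[0.68,-0.02,0,0,0,0,0],[0,0,0,0,0,0,0]]'; python3 -m creep '[[0,0,0,0,0,0,0],[0,0,0,0,0,0,0]]'
python3 held.py 9 .442 -.2071 48 58
```

```text
time_s: 20.32
tcp_pos: [0.4382, -0.2065, 0.1239]
eef_rot: [-0.002, 0.001, 1.0, 0.001]
contact_force: [0.7, 0.6, -1.0]
gripper_width: 0.0634
gripper_force: 66.5
time_s: 20.58
tcp_pos: [0.4438, -0.2065, 0.1248]
eef_rot: [0.0, -0.001, 1.0, -0.0]
contact_force: [-0.0, -0.9, -1.9]
gripper_width: 0.064
gripper_force: 66.5
[ 0.44375216 -0.20654114  0.12480696] [-0.03516134 -0.92593493 -1.85889746] 0.06396964909829306
side plug bottom 0.0739 TCP-bottom 0.0509 axis [ 0.4419 -0.207 ] n 167 rms 0.0007 to go [ 0.0001 -0.0001]
```

```bash
python3 -m creep '[[0,0,0.5,0,0,0,0],[0,0,0.3,0,0,0,0],[0,0,0.1,0,0,0,0],[0,0,0.05,0,0,0,0],[0,0,0,0,0,0,0]]';  python3 -m creep '[[0,0,0.04,0,0,0,0],[0,0,0,0,0,0,0]]'
```

```text
time_s: 21.3
tcp_pos: [0.443, -0.2069, 0.0682]
eef_rot: [0.0, -0.0, 1.0, -0.0]
contact_force: [0.1, -0.5, -1.2]
gripper_width: 0.064
gripper_force: 66.5
time_s: 21.55
tcp_pos: [0.4426, -0.2067, 0.0657]
eef_rot: [0.0, -0.0, 1.0, 0.0]
contact_force: [-0.7, 0.3, -1.7]
gripper_width: 0.064
gripper_force: 66.5
```

```bash
python3 -m creep '[[0,0,0.03,0,0,0,0],[0,0,0,0,0,0,0.85],[0,0,0,0,0,0,1],[0,0,0,0,0,0,1],[0,0,-0.5,0,0,0,1]]';  python3 -m creep '[[0,0,-1,0,0,0,1],[0,0,-0.8,0,0,0,1],[-0.8,0.3,0,0,0,0,1],[-0.8,0.3,0,0,0,0,1],[-0.8,0.3,0,0,0,0,1]]'; python3 -m creep '[[0,0.9,0,0,0,0,1],[0,0.9,0,0,0,0,1],[0,0.9,0,0,0,0,1],[0,0.9,0,0,0,0,1],[0,0,0,0,0,0,1]]'
python3 seat.py 10 .4415 -.207
python3 - <<'E'
from h import *
im,d=manip.get_image("top"); cv2.imwrite("pics/top10.png",im)
C={"side":cloud("side",np.load("pics/side10.npy")),"top":cloud("top",d)}
old={n:cloud(n,np.load(f"pics/{n}0.npy")) for n in C}
for k,c,r in(("s",(.592,-.0744),.03),("m",(.4595,-.0866),.03),("l",(.465,-.335),.035),("xl",(.442,-.207),.042),("wS",(.5285,-.137),.02),("wB",(.5235,-.2625),.02)):
    for n in C:
        o=[]
        for X in(C,old) if k[0]=="w" else (C,):
            q=X[n].reshape(-1,3); lo=.025 if k[0]=="w" else .049; q=q[(np.hypot(*(q[:,:2]-c).T)<r)&(q[:,2]>lo)&(q[:,2]<.065)]
            if len(q)>10: o+=[np.round([*(q.max(0)+q.min(0))[:2]/2,np.median(q[:,2])],4).tolist()]
        print(k,n,o)
E
```

```text
time_s: 22.18
tcp_pos: [0.4412, -0.2061, 0.0925]
eef_rot: [-0.002, -0.0, 1.0, 0.001]
contact_force: [-0.6, -0.7, 0.5]
gripper_width: 0.0855
gripper_force: 0.0
time_s: 22.8
tcp_pos: [0.5879, -0.1521, 0.2021]
eef_rot: [0.0, -0.0, 1.0, 0.0]
contact_force: [0.2, 0.4, 0.3]
gripper_width: 0.0855
gripper_force: 0.0
time_s: 23.42
tcp_pos: [0.5859, 0.0698, 0.2014]
eef_rot: [-0.0, -0.005, 1.0, 0.001]
contact_force: [0.4, -0.9, -0.8]
gripper_width: 0.0856
gripper_force: 0.0
top 605 z 0.0538 ext [0.0668 0.0687] ctr [ 0.4404 -0.2064] slope [-0.    -0.008]
[0.58617378 0.06601482 0.20148992]
s side [[0.5921, -0.0741, 0.0541]]
s top [[0.5935, -0.0723, 0.0548]]
m side [[0.458, -0.0854, 0.0539]]
m top [[0.4594, -0.0842, 0.0545]]
l side [[0.4635, -0.3337, 0.0536]]
l top [[0.4657, -0.3349, 0.0544]]
xl side [[0.4404, -0.2064, 0.0538]]
xl top [[0.4422, -0.2054, 0.0545]]
wS side [[0.5283, -0.1373, 0.035], [0.5279, -0.137, 0.0352]]
wS top [[0.5292, -0.1368, 0.0361], [0.5281, -0.1368, 0.0355]]
wB side [[0.5225, -0.2612, 0.0309], [0.5229, -0.2617, 0.0309]]
wB top [[0.5246, -0.2622, 0.0311], [0.5247, -0.2622, 0.0312]]
```

View pics/side10.png

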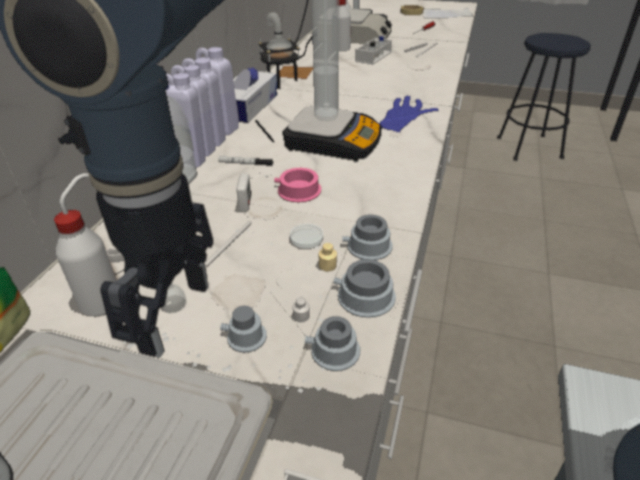

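All four stoppers are seated upright in their receivers, at (243,325), (335,340), (368,285) and (370,235). The weights at (301,309) and (327,257) haven't moved, and the gripper is clear.

```bash
python3 -c "
from plant import manip
print(manip.job_done())"
```

```text
the job is handed in; nothing more can be done
None
```

I seated all four stoppers flat and centred in their matching receivers, left both weights where they stood, and handed the job in after about 24 s of the 109 s allowed; no verdict was returned.

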